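Draw the spring gauge out to its clip in a sewing machine repair shop

ROBOT

A 6-joint arm with a two-finger parallel gripper is mounted at the origin on the work surface. World frame = base frame: x ahead of the robot, y to its left, z up, the work surface at z = 0. Lengths are in mm, angles in rad, forces in N, time in s.
With the tool pointing down it reaches from about 350 to 975 mm from the base axis. Payload 7.1 kg.
Tool frame: the origin (TCP) lies on the front face of the gripper's body, between the roots of the fingers; the fingertips stand 80 mm ahead of it and the grasp point (between the pads) lies 61 mm ahead of it (env.tips_ahead is the distance from the TCP to the fingertips, in mm); z points along the fingers, y is the line along which they close (so a half turn about z gives the same grasp; the last joint's range is limited). The gripper opens to 88 mm and grips with 3 to 60 N. Pads are 20 mm wide; open, the fingers measure 115 mm over their backs; the gripper's body (75 mm by 178 mm) begins 61 mm behind the grasp point.
Start: joints at [1.093, 0.423, 1.63, -0, 1.089, -0.019], TCP at [276.763, 560.364, 302.675] pointing down, gripper open.
Joint ranges: [-3, 3], [-0.9, 2.11], [0.09, 2.58], [-1.31, 4.45], [0.11, 2.69], [-2.54, 2.54]. Speed limits (rad/s): [2.39, 2.39, 3.01, 3.14, 3.14, 3.14].

INTERFACE

Orientations are given as a unit quaternion [x, y, z, w].
In Python, from station import env, set_gripper, viewer, workorder gives the robot as it stands. Calls block until the motion is done:
- env.reach(position, orientation): joint-space move of the TCP to a pose.
- env.move_l(position, rot=None, rate=150, f_stop=None): straight line of the TCP; rot=None keeps the orientation; rate is the mean speed in mm/s. With f_stop (N) it stops when the force on the tool has changed by that much, and returns True; else False.
- env.move_joints(angles): joint-space move.
- set_gripper(opening): finger opening in mm; the grip force is fixed at half the most; returns when the fingers have stopped.
- env.hold(seconds).
- env.ik(position, orientation): joint angles nearest the present ones, or None.
- env.read_state(): the state.
- viewer.camera(name): name is "scene" or "top" or "wrist"; returns the picture (384x512x3 uint8, blue, green, red); there is no depth.
- viewer.camera_params(name): a dict with "fx", "fy", "cx", "cy" (pixels), "pose" (4x4, takes a point from camera to world coordinates); the wrist camera has in their place "tool_from_camera" (4x4, takes a point from camera to tool coordinates, whose origin is the TCP and whose axes are the flange's). Camera axes: x right, y up, looking along -z (the intrinsics and any distortion apply to the point x, -y, -z); pixel columns grow to the right and rows downward; lengths in mm; the calibration is good to about 2 mm. A picture is of the moment at which its call begins: read the wrist's pose just before it. camera_params takes no time and is no camera call.
A pose or a line that the arm cannot do raises env.IKError and nothing moves.
- workorder.sign_off(): hands the job in; it is judged then, once.
The state is a dict: "time_s": time; "qpos": joint angles; "dq": joint speeds; "tau": joint torques, N m; "tool_pos": TCP position; "orientation": TCP orientation; "force": force on the tool from outside, world axes, zero at the start; "wrist_torque": the same for the moment, N m; "width": finger opening in mm; "grip_force": force on a finger pad.
Only numpy, scipy, OpenCV 4.12 (cv2) and the standard library are available. Lean on these libraries where they do the work, as an engineer would, in place of code of your own. Each camera call takes 0.05 s, during which the arm holds its last target. There are 200 camera calls.

TASK

Two sprung pull gauges lie on the repair bench. Take the one with the round barrel and the wide T-bar handle, draw its handle straight out until the bar is level with the brass clip on that gauge's own rule (not well past it) and keep it there for a good two seconds; then ease it back under control until it is fully home, without letting it snap, and let go. Leave the other gauge, the one with the round knob, unpulled.

Things in the scene. Friction and masses are not known exactly. Their poses are not given: they have to be found in the camera images.
- t_handle (a point): Middle of the wanted gauge's black T-bar: 16 mm thick (x), 56 wide (y), 34 tall (47 to 81 mm above the bench; this point 64 up). Axes: z up, -x the way it is pulled out, roughly to the robot. Below it a 10 mm steel rod (top 39 mm above the bench) runs +x to the round aluminium barrel, which starts 65 mm behind at home and is 56 mm high. Grey base plate, 360 x 120 x 12 mm, fixed to the bench.
- clip: Fixed brass clip on the T-bar gauge's rule: 8 mm thick along the pull, 26 wide, 33 tall (top 45 mm above the bench). Origin: centre of its underside, 12 mm above the bench; axes parallel to t_handle's. It stands 47 mm to the +y side of the bar's path and 55 to 105 mm out along -x from home. The bar is level with it when both have the same position along that x axis.
- t_slide (a joint): How far the T-bar is pulled out, m: 0 fully home (its start), 0.145 at the end stop. A spring draws it home with 2.8 N at 0 plus 0.8 N per 10 mm (11 N at 100 mm), so it does not stay out by itself. Damped (10 N per m/s): let go within 15 mm of home it closes slowly enough, let go farther out it snaps.
- knob_slide (a joint): How far the other gauge's slide is pulled out, m: 0 home. That gauge has a square barrel, a round black knob 28 mm across as handle and a brass clip of its own on its rule; it is not to be used.

How it is judged (in metres and radians):
On the way:
1. the T-bar is level with the clip (within 12 mm along the pull) and kept there for 1.5 s (x of t_handle in the frame of clip between -0.012 and 0.012 m), for 1.5 s.
At the end, for the whole second after the job is handed in: The T-bar slide is back home (within 5 mm) and at rest, and the knob gauge's slide is home (within 5 mm) (value of joint each of t_slide, knob_slide below 0.005 m and velocity of joint t_slide between -0.02 and 0.02 m/s); the robot touches nothing.
It fails at once if the T-bar handle is pulled more than 30 mm past the clip (x of t_handle in the frame of clip below -0.03 m).
It fails at once if the T-bar slide snaps back (faster than 0.5 m/s) (velocity of joint t_slide below -0.5 m/s).
It fails at once if the knob gauge is pulled out more than 12 mm (value of joint knob_slide above 0.012 m).
It also fails if it takes over 40 s, if anything falls off the work surface, if the arm or the gripper's body presses on something with over 40 N, if the wrist force passes 120 N, or if a joint passes its speed limit or range.

## Working session

There is one attempt and no reset: what is moved stays moved. The work goes in short steps, each a Python script; the robot and the scene stay as the last script left them, time stands still between calls to the robot, and variables do not carry over. Pictures are saved under pics/ and viewed, at most 10 in all, crops included, and the job is handed in when it is done.

```bash
mkdir -p pics; ls; python3 - <<'E'
from station import env, viewer
import cv2, numpy as np
for n in("top","scene"):
    cv2.imwrite(f"pics/{n}1.png",viewer.camera(n)); p=viewer.camera_params(n); print(n,{k:np.round(v,3).tolist() if k!='x' else v for k,v in p.items()})
print(env.read_state())
E
```

```text
pics
top {'fx': 386.856, 'fy': 386.856, 'cx': 255.87, 'cy': 195.083, 'pose': [[-0.026, 0.992, -0.127, 494.772], [-1.0, -0.026, -0.001, 27.815], [-0.004, 0.127, 0.992, 774.579], [0.0, 0.0, 0.0, 1.0]]}
scene {'fx': 381.697, 'fy': 381.697, 'cx': 257.265, 'cy': 189.704, 'pose': [[-0.753, -0.44, 0.489, 894.88], [0.658, -0.512, 0.553, 350.96], [0.007, 0.738, 0.675, 512.328], [0.0, 0.0, 0.0, 1.0]]}
{'time_s': 0.1, 'qpos': array([ 1.09300316e+00,  4.23762949e-01,  1.63056263e+00,  1.72501722e-05,
        1.08864060e+00, -1.89957839e-02]), 'dq': array([ 0.00042344, -0.0007874 , -0.00374709, -0.00056207,  0.00041028,
        0.00042531]), 'tau': array([ 3.35312852e-04, -5.45605731e+01, -2.74327880e+01,  6.44503185e-02,
        1.87485537e-02, -1.19791119e-05]), 'tool_pos': array([276.59130388, 560.04419051, 302.00030519]), 'orientation': array([ 2.27395857e-01,  9.73802163e-01, -6.63809039e-04, -1.76244426e-04]), 'force': array([1.11901625, 0.34620252, 0.38968162]), 'wrist_torque': array([ 0.01016728, -0.00314531, -0.02952627]), 'grip_force': 0.0, 'width': 87.99511307391026}
```

View pics/top1.png

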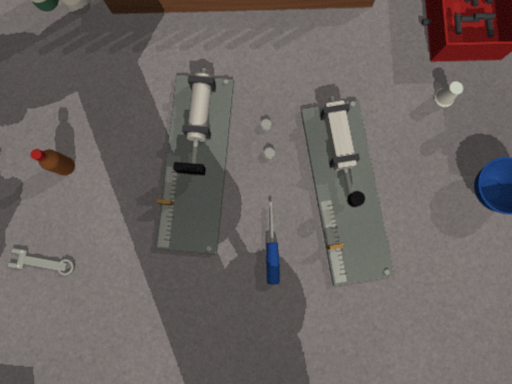

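View pics/scene1.png

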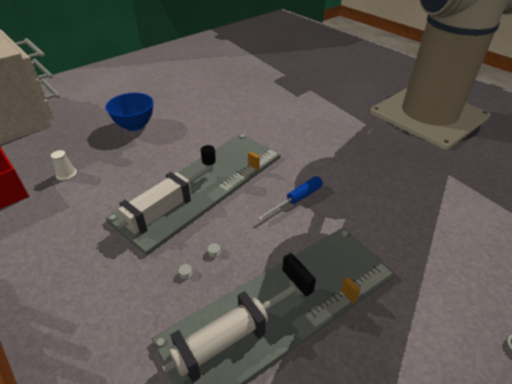

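The top view shows the T-bar at about (190,168), its clip at (165,202) and its plate spanning (157–234, 73–255). The knob gauge is on the right, with its knob at (356,199) and clip at (335,246). The scene view shows the T-bar at (298,273) and its clip at (351,290).

```bash
cat > h.py <<'E'
import cv2, numpy as np
from station import env, viewer, set_gripper
def ray(p,uv):
    d=np.array([(uv[0]-p["cx"])/p["fx"],-(uv[1]-p["cy"])/p["fy"],-1.]); T=np.array(p["pose"])
    return T[:3,3],T[:3,:3]@d
def onz(p,uv,z):
    o,d=ray(p,uv); return o+d*(z-o[2])/d[2]
def blob(mask,near):
    n,l,s,c=cv2.connectedComponentsWithStats(mask.astype(np.uint8),connectivity=4)
    i=[k for k in range(1,n) if s[k,4]>25]; k=min(i,key=lambda k:np.hypot(*(c[k]-near)))
    return l==k,c[k],s[k]
def tri(a,b):
    (o1,d1),(o2,d2)=a,b
    t=np.linalg.lstsq(np.c_[d1,-d2],o2-o1,rcond=None)[0]; P,Q=o1+t[0]*d1,o2+t[1]*d2
    return (P+Q)/2,np.linalg.norm(P-Q)
def masks(im):
    h=cv2.cvtColor(im,cv2.COLOR_BGR2HSV).astype(int); H,S,V=h[...,0],h[...,1],h[...,2]
    return V<38,(H>8)&(H<28)&(S>140)&(V>80),h
E
python3 - <<'E'
from h import *
near={"top":((190,168),(165,202)),"scene":((298,273),(351,290))}; R={}
for n in near:
    im=cv2.imread(f"pics/{n}1.png"); p=viewer.camera_params(n); bk,br,h=masks(im)
    for nm,m,q,z in(("bar",bk,near[n][0],64),("clip",br,near[n][1],28.5)):
        _,c,s=blob(m,q); print(n,nm,c.round(1),s,onz(p,c,z).round(1)); R[n,nm]=ray(p,c)
    if n=="top":
        print(h[215,205],h[100,175],h[215,245],h[100,150],h[168,190])
        H=h; hh=(h[...,0]>40)&(h[...,0]<100)&(h[...,1]>15)
        m,c,s=blob(hh,(200,200)); cs=max(cv2.findContours(m.astype(np.uint8),0,1)[0],key=len)
        W=np.array([onz(p,x[0],12)[:2] for x in cs],np.float32); r=cv2.minAreaRect(W); print("plate",r,s)
        print(cv2.boxPoints(r).round(1).tolist())
for nm in("bar","clip"): print(nm,tri(R["top",nm],R["scene",nm]))
E
```

```text
top bar [189.2 168.3] [174 162  31  13 315] [639.7 151.5  64. ]
top clip [163.8 201.5] [158 200  13   4  42] [582.6 207.2  28.5]
[40 10 77] [36 13 98] [  7  18 127] [ 9 20 90] [ 0  0 16]
plate ((662.8564453125, 135.40390014648438), (93.97802734375, 357.7247619628906), 83.48053741455078) [ 169   78   64  176 3991]
[[479.79998779296875, 109.0], [835.2000122070312, 68.4000015258789], [845.9000244140625, 161.8000030517578], [490.5, 202.39999389648438]]
scene bar [298.5 274.3] [282 253  34  44 782] [641.4 153.8  64. ]
scene clip [350.1 289. ] [342 277  18  26 265] [582.5 205.7  28.5]
bar (array([640.06201262, 152.27652398,  61.21038365]), np.float64(0.7691368707256248))
clip (array([582.7990235 , 206.47872355,  29.508003  ]), np.float64(1.159938644310614))
```

Both views agree: the bar is at (640.2, 152.4) and the clip at (582.6, 206.5). The axis runs at −6.5°, which puts the clip 47.2 mm to the side (47 expected) and 63 mm out. Now I'll grasp the bar.

```bash
cat >> h.py <<'E'
from scipy.spatial.transform import Rotation as Ro
A=np.radians(-6.5); U=np.array([np.cos(A),np.sin(A),0]); BAR=np.array([640.2,152.4,64.]); CLIP=np.array([582.6,206.5,12.])
def quat(s):
    y=s*U; z=np.array([0,0,-1.]); return Ro.from_matrix(np.c_[np.cross(y,z),y,z]).as_quat()
E
python3 - <<'E'
from h import *
q0=env.read_state()["qpos"]; up=BAR+[0,0,61+110]
o=[]
for s in(1,-1):
    j=env.ik(up,quat(s)); print(s,j)
    if j is not None:o.append((abs(j-q0).max(),s))
s=min(o)[1]; print("s",s)
set_gripper(60); env.reach(up,quat(s))
print("stopped",env.move_l(BAR+[0,0,62.],rate=70,f_stop=10))
cv2.imwrite("pics/scene2.png",viewer.camera("scene"))
S=env.read_state(); print(S["time_s"],S["tool_pos"],S["force"],S["width"])
E
```

```text
1 [ 2.15617314e-01  5.47371186e-01  1.59799135e+00 -4.44089210e-16
  9.96230120e-01  3.29063715e-01]
-1 None
s 1
stopped False
4.4667 [640.4571071  152.4364777  126.48759349] [0.05496899 0.85919673 0.36128611] 60.04059697129435
```

View pics/scene2.png

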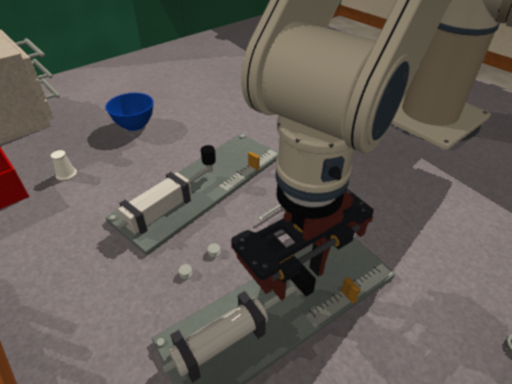

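The fingers straddle the bar, whose end shows between them at about (300,272), and the clip at (351,290) is clear. Next I close and draw the bar out.

```bash
python3 - <<'E'
from h import *
set_gripper(5); S=env.read_state(); P0=S["tool_pos"]; print(S["time_s"],P0,S["force"],S["width"],S["grip_force"])
np.save("p0.npy",P0)
d=(CLIP-P0)@U; print("pull",d)
if S["width"]>12:
    env.move_l(P0+U*d,rate=40); S=env.read_state(); print(S["time_s"],(S["tool_pos"]-P0)@U,S["force"],S["width"])
    im=viewer.camera("scene"); cv2.imwrite("pics/scene3.png",im); cv2.imwrite("pics/top3.png",viewer.camera("top"))
E
```

```text
5.2167 [640.34859503 152.35332378 125.98229343] [ 0.20265573  0.24639349 -0.46540918] 16.012832562413543 29.999460875988007
pull -63.50695649494286
6.95 -63.15928505315068 [ 7.44928209 -1.86195893 -5.96008138] 15.75988507372856
```

View pics/scene3.png

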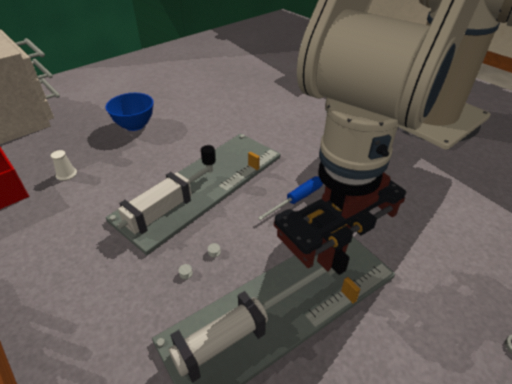

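The spring force is about 7.7 N along the axis, against 7.9 N expected at 63 mm. The bar end at (341,258) is abreast of the clip at (351,290). I'll hold here and then ease it home.

```bash
python3 - <<'E'
from h import *
P0=np.load("p0.npy"); env.hold(2.5)
S=env.read_state(); print(S["time_s"],(S["tool_pos"]-P0)@U,S["width"])
env.move_l(P0,rate=30,f_stop=25); env.hold(.3)
S=env.read_state(); print(S["time_s"],(S["tool_pos"]-P0)@U,S["force"],S["width"])
if abs((S["tool_pos"]-P0)@U)<8:
    set_gripper(50); env.hold(.3); env.move_l(P0+[0,0,110],rate=100); env.hold(.3)
    env.reach([300,420,302],S["orientation"])
    S=env.read_state(); print(S["time_s"],S["force"],S["width"])
    t=viewer.camera("top"); p=viewer.camera_params("top"); cv2.imwrite("pics/top4.png",t)
    b=blob(masks(t)[0],(190,168))[1]; print(b,onz(p,b,64))
E
```

```text
9.55 -63.15045691345643 15.89945831659371
12.1167 -0.02737391484186448 [ 2.64845495 -0.8797921  -1.9848412 ] 15.74296443717426
16.2833 [ 0.75163945 -0.13982227  0.02237497] 50.02098884083914
[189.321875 168.28125 ] [639.66785483 151.25615207  64.        ]
```

View pics/top4.png

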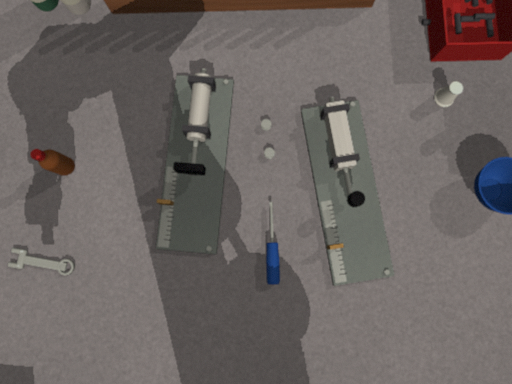

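The T-bar is back at (189.3,168.3), the same pixel as at the start. The knob at (356,199) hasn't moved and the arm is clear.

```bash
python3 -c "
from station import workorder
print(workorder.sign_off())"
```

```text
the job is handed in; nothing more can be done
None
```

I drew the T-bar out 63 mm, level with its clip, held it for 2.5 s, eased it fully home and released it; the knob gauge was left untouched, and I handed the job in with the robot's clock at about 16 s (no verdict was returned).

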